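Snap the dicing insert onto the posts of a vegetable dicer

TASK

Fit the dicing insert (the loose grey frame with the crossed blades) to the vegetable dicer: lift it by its collar, lay it collar up with its three holes over the tips of the dicer's three barbed posts and let go, then press it down with closed fingertips, beside one hole after the other to keep the force low, until every post has clicked through and the frame sits fully home on all three bosses. Feel for each click and never press with more than about 20 newtons, for the plastic cracks if it is forced, and leave the other things where they are.

Things in the scene. Friction and masses are not known exactly. Their poses are not given: they have to be found in the camera images.
- dicing_insert: the dicing insert, a grey plastic frame lying flat: flange 140 (its x) x 104 (its y) x 5 mm with three 11 mm square holes, two at its +x end and one at its -x end; a collar 66 (x) x 48 (y) mm outside, centred at x = +3 mm, rises to 23 mm above the underside, with crossed steel blades inside. Grip across the collar, along y. 0.14 kg. Origin: centre of the flange's underside, z up
- dicing_insert_hole0 (a point): centre of a hole of the two-hole end, at the underside, x = 58, y = 42 mm from the insert's origin; goes over dicer_post0. Press for it on the ribbed thumb rest at x = 57, y = 23 mm (between the two holes)
- dicing_insert_hole1 (a point): centre of the other hole of the two-hole end, at the underside, x = 58, y = -42 mm; goes over dicer_post1. Its thumb rest: x = 57, y = -23 mm
- dicing_insert_hole2 (a point): centre of the single hole, at the underside, x = -60, y = 0 mm; goes over dicer_post2. Its thumb rest: x = -43, y = 0, in the 26 mm between the collar and the post's head
- dicer: the vegetable dicer: clear box with a white deck 196 (its x) x 134 (its y) mm, deck top 70 mm above its origin, firmly stuck to the worktop by a black suction base. The base squashes differently each time, so the deck and its posts really stand up to 6 mm higher or lower than nominal; the poses of dicer, dicer_seat and the posts do not show this. Origin: centre of the base, on the worktop
- dicer_seat (a point): where the origin of the seated insert comes to lie: nominal height of the three bosses' tops, 74 mm above the dicer's origin (truly up to 6 mm off, see dicer). A laid-on insert rests on the posts' tapers 12 to 13 mm above the bosses; a post clicks at 5 to 11 N on it, when its hole is about 8 mm above the boss, then the hole drops nearly free onto the rigid boss and keeps up to 1 mm of play
- dicer_post0 (a point): foot of one post at the boss's top (nominal height), x = 58, y = 42 mm from dicer_seat. Post: shank 8 x 9 mm, 5.6 mm high, then a split arrow head, 16 mm across its two barbs (8 mm above the boss) and 8 mm the other way, tapering to 4 x 5 mm at the tip (18 mm above the boss). Its halves spring inward in the hole and snap out above the flange. The barbs point along x
- dicer_post1 (a point): foot of the second such post, x = 58, y = -42 mm from dicer_seat; its barbs point along x
- dicer_post2 (a point): foot of the third such post, x = -60, y = 0 mm from dicer_seat; its barbs point along y
- slicing_insert: the other insert of the set, same frame but with parallel blades only; to be left alone. Lies behind the work; origin at the centre of its underside
- garlic: a garlic bulb, 56 mm, loose on the worktop; origin at the centre of its underside
- salt_shaker: a glass salt shaker, 44 mm wide and 90 mm high, loose behind the dicer; origin at the centre of its underside

How it is judged:
On the way, in this order (a step that is already met when the one before it is completed fails the run):
1. the dicing insert has been lifted clear of the worktop (height (world z) of dicing_insert above 0.04 m), for 0.1 s.
2. the insert has been laid over the three posts, each tip in its hole, and let go (horizontal distance between dicing_insert_hole0 and boss0 below 0.003 m and horizontal distance between dicing_insert_hole1 and boss1 below 0.003 m and horizontal distance between dicing_insert_hole2 and boss2 below 0.003 m and angle between dicing_insert's own z axis and vertical below 0.15 rad and distance between dicing_insert_hole0 and boss0 below 0.018 m and distance between dicing_insert_hole1 and boss1 below 0.018 m and distance between dicing_insert_hole2 and boss2 below 0.018 m and contact force between the fingers and dicing_insert below 0.1 N), for 0.1 s.
At the end, for the whole second after the job is handed in: all three holes of the dicing insert are within 2 mm of the tops of the dicer's bosses, below the barbs (collar up, each hole centred on its post within 3 mm), and the insert is at rest and let go (horizontal distance between dicing_insert_hole0 and boss0 below 0.003 m and horizontal distance between dicing_insert_hole1 and boss1 below 0.003 m and horizontal distance between dicing_insert_hole2 and boss2 below 0.003 m and angle between dicing_insert's own z axis and vertical below 0.15 rad and distance between dicing_insert_hole0 and boss0 below 0.0044 m and distance between dicing_insert_hole1 and boss1 below 0.0044 m and distance between dicing_insert_hole2 and boss2 below 0.0044 m and linear speed of dicing_insert below 0.01 m/s and contact force between the fingers and dicing_insert below 0.1 N); the robot touches nothing.
It fails at once if the fingers push on the insert with more than 25 N while it is being pressed onto the posts (a hole pushed 3 mm or more below where it was laid on) (contact force between the fingers and dicing_insert above 25 N and (distance between dicing_insert_hole0 and boss0 below 0.0115 m or distance between dicing_insert_hole1 and boss1 below 0.0115 m or distance between dicing_insert_hole2 and boss2 below 0.0115 m)).
It fails at once if a bystander is displaced by more than 30 mm (distance of any of slicing_insert, garlic, salt_shaker from where it was at the start of the episode above 0.03 m).
It also fails if it takes over 72 s, if anything falls off the work surface, if the arm or the gripper's body presses on something with over 40 N, if the wrist force passes 120 N, or if a joint passes its speed limit or range.

ROBOT

A 6-joint arm with a two-finger parallel gripper is mounted at the origin on a cart in front of the work surface, level with it; the furniture and walls round the work are solid. World frame = base frame: x ahead of the robot, y to its left, z up, the work surface at z = 0. Lengths are in m, angles in rad, forces in N, time in s.
With the tool pointing down it reaches from about 0.35 to 0.975 m from the base axis. Payload 4.9 kg.
Tool frame: the origin (TCP) lies on the front face of the gripper's body, between the roots of the fingers; the fingertips stand ctrl.finger_overhang ahead of it and the grasp point (between the pads) lies 54 mm ahead of it (ctrl.finger_overhang is the distance from the TCP to the fingertips, in m); z points along the fingers, y is the line along which they close (so a half turn about z gives the same grasp; the last joint's range is limited). The gripper opens to 85 mm and grips with 20 to 120 N. Pads are 22 mm wide; open, the fingers measure 114 mm over their backs; the gripper's body (76 mm by 85 mm) begins 54 mm behind the grasp point. The pads swing forward as they close: fully open they stand 13 mm farther back than shut.
Start: joints at [-1.238, 0.053, 1.613, -0, 1.476, -0.119], TCP at [0.273, -0.562, 0.304] pointing down, gripper open.
Joint ranges: [-3.01, 3.01], [-1.01, 2.22], [0.06, 2.58], [-1.02, 4.17], [0.09, 2.62], [-3.14, 3.14]. Speed limits (rad/s): [2.57, 2.57, 3.14, 3.14, 3.14, 3.14].

INTERFACE

Orientations are given as a rotation vector (axis times angle).
In Python, from station import ctrl, vision gives the robot as it stands. The module is installed in compiled form; this text tells all that it offers.
- The arm moves only by the tool drive_tool, never from a script. Its argument "rows" is a list of rows, each a list of 2 entries, a list of its own where there are three numbers: the shift along the tool's x, y, z in m, then the turn about the tool's z in rad. A call has 1 to 10 rows; each row shifts and turns the commanded pose from where the row before left it, along the tool's axes as they then stand; what a row does not reach is not made up. A row lasts 1/10 s, in which the tool goes at most 50 mm and 8.59 degrees, less where a joint would pass 70% of its speed; a pose out of reach is approached as far as the arm can. A call with a gripper value outside its range is refused whole. "jaw" is the closure, from 0 (fully open) to 1 (shut), set as the call begins (left out, the last holds). The fingers move at their own pace and stop on an object; "grip_force" is the grip in N (left out, the last holds). Time passes only in rows, so rows that do not move let the fingers close. It gives the time, the measured TCP pose, the force, the opening and the grip force at its end, in the units of the state.
- ctrl.get_obs(): the state, without advancing time (a new reading comes with each control period).
- vision.get_image(name): name is "scene" or "top" or "wrist"; returns a dict with "image" (480x640x3 uint8, blue, green, red), "vertical_fov" (degrees; the focal length in pixels is half the picture's height over the tangent of half this angle, whatever the lens; pixels are square), "cx", "cy" (the principal point, pixels), "R" (3x3) and "t" (3): a world point X has camera coordinates R X + t. Camera axes: x right, y down, z forward; pixel columns grow to the right and rows downward; lengths in m; the calibration is good to about 2 mm. A picture is of the moment at which its call begins. There is no depth.
- ctrl.finish_job(): hands the job in; it is judged then, once.
The state is a dict: "t": time; "q": joint angles; "dq": joint speeds; "effort": joint torques, N m; "tool_pos": TCP position; "tool_rot": TCP orientation; "contact_force": force on the tool from outside, world axes, zero at the start; "wrist_torque": the same for the moment, N m; "opening": finger opening in m; "grip_force": force on a finger pad.
Only numpy, scipy, OpenCV 4.12 (cv2) and the standard library are available. Lean on these libraries where they do the work, as an engineer would, in place of code of your own. Each camera call takes 0.05 s, during which the arm holds its last target. There are 200 camera calls.

## Working session

There is one attempt and no reset: what is moved stays moved. The work goes in short steps, Python scripts to look and compute and a tool call to move; the robot and the scene stay as the last step left them, time stands still between calls to the robot, and variables do not carry over. Pictures are saved under pics/ and viewed, at most 10 in all, crops included, and the job is handed in when it is done.

Besides the shell and the picture viewer there is one more tool, called after ">>>" as a command line: name --argument value ..., lists and objects as JSON in quotes. drive_tool: Moves the arm, as the interface text tells. Its arguments: {"type":"object","properties":{"rows":{"type":"array","items":{"type":"array"}},"jaw":{"type":"number"},"grip_force":{"type":"number"}},"required":["rows"]}

```bash
mkdir -p pics; cat > h.py <<'E'
import numpy as np, cv2, json
from station import ctrl, vision
def snap(name,f):
    d=vision.get_image(name); cv2.imwrite('pics/%s.png'%f,d['image'])
    np.savez('pics/%s.npz'%f,**{k:v for k,v in d.items()}); return d
def ld(f): return dict(np.load('pics/%s.npz'%f))
def foc(d): return 240/np.tan(np.radians(float(d['vertical_fov']))/2)
def ray(d,px,z):
    R,t=d['R'],d['t']; c=-R.T@t
    v=R.T@np.array([(px[0]-d['cx'])/foc(d),(px[1]-d['cy'])/foc(d),1.])
    return c+v*(z-c[2])/v[2]
def proj(d,X):
    p=(d['R']@np.atleast_2d(X).T).T+d['t']; return np.c_[d['cx']+foc(d)*p[:,0]/p[:,2],d['cy']+foc(d)*p[:,1]/p[:,2]]
E
python3 - <<'E'
from h import *
a=snap('scene','s0');b=snap('top','t0');snap('wrist','w0')
for d in(a,b): print(-d['R'].T@d['t'],foc(d))
o=ctrl.get_obs();print(o['tool_pos'],o['tool_rot'],o['opening'],o['contact_force'],ctrl.finger_overhang,o['t'])
E
```

```text
[0.1807337  0.88590243 0.52306024] 550.5961786505227
[0.4422406  0.28556253 0.93407737] 487.48857464705765
[ 0.272736   -0.56193397  0.30291965] [-3.06020200e+00 -7.03288429e-01  2.87112024e-04] 0.08530110006436559 [ 0.05847697  0.46295436 -0.18169685] 0.0726 0.15
```

View pics/t0.png

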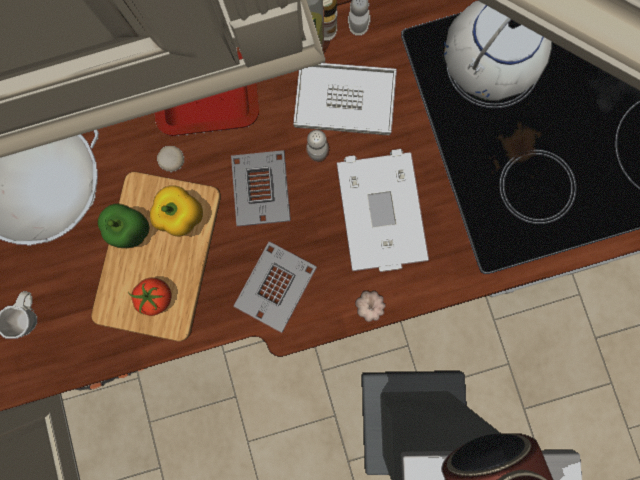

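View pics/s0.png

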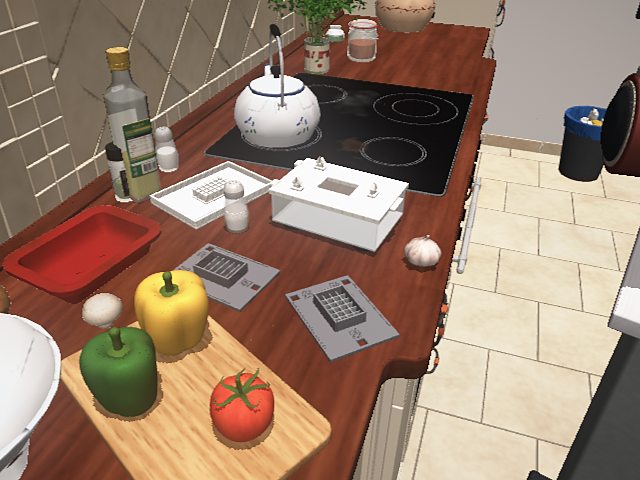

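The top view shows the dicing insert (crossed blades) at about (275,287), its single hole at (260,315). The dicer deck is at (383,211), with posts at (354,181), (401,174) and (388,244). The slicing insert is at (261,188), garlic at (370,306) and the shaker at (317,145).

```bash
python3 - <<'E'
from h import *
t=ld('t0')['image'];s=ld('s0')['image']
z=lambda im,x,y,w,h,k:cv2.resize(im[y:y+h,x:x+w],None,fx=k,fy=k,interpolation=cv2.INTER_CUBIC)
A=z(t,230,235,100,100,4)[:300];A=z(t,225,238,100,100,3);B=z(t,333,145,100,130,3)[:300]
B=z(t,333,150,100,100,3);C=z(s,280,270,125,94,3.2);D=z(s,265,145,125,94,3.2)
A=cv2.resize(A,(400,300));B=cv2.resize(B,(400,300));C=cv2.resize(C,(400,300));D=cv2.resize(D,(400,300))
cv2.imwrite('pics/c0.png',np.vstack([np.hstack([A,B]),np.hstack([C,D])]))
d=ld('t0')
for p,h in [((275,287),.0),((260,315),.005),((270,251),.005),((308,263),.005),((354,181),.085),((401,174),.085),((388,244),.085),((370,306),.03)]: print(p,ray(d,p,h).round(3))
E
```

```text
(275, 287) [0.462 0.389 0.   ]
(260, 315) [0.41  0.417 0.005]
(270, 251) [0.531 0.397 0.005]
(308, 263) [0.506 0.324 0.005]
(354, 181) [0.645 0.236 0.085]
(401, 174) [0.655 0.153 0.085]
(388, 244) [0.531 0.181 0.085]
(370, 306) [0.423 0.211 0.03 ]
```

View pics/c0.png

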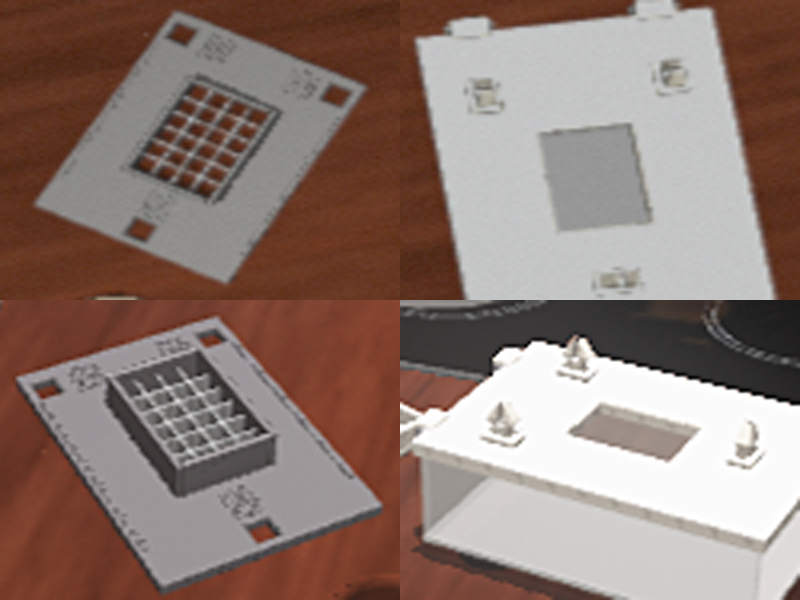

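Crops: the insert's holes are at about (270.3,249.3), (309.3,269.7) and (260.5,314.3) in the top image. The post heads are at (354.3,181.7), (401,175) and (387.3,243.7).

```bash
python3 - <<'E'
from h import *
from scipy.spatial.transform import Rotation as Ro
d=ld('w0');o=ctrl.get_obs();T=Ro.from_rotvec(o['tool_rot']).as_matrix();print(T.round(3))
c=-d['R'].T@d['t'];print('cam in tool',T.T@(c-o['tool_pos']),'axes(cols=cam x,y,z in tool)\n',(T.T@d['R'].T).round(3),foc(d))
# rigid fits
from scipy.optimize import least_squares
t=ld('t0')
P=np.array([[58,42,0],[58,-42,0],[-60,0,0]])/1e3
def fit(px,z,x0):
    f=lambda p:(proj(t,np.c_[p[0]+np.cos(p[2])*P[:,0]-np.sin(p[2])*P[:,1],p[1]+np.sin(p[2])*P[:,0]+np.cos(p[2])*P[:,1],np.full(3,z)])-px).ravel()
    r=least_squares(f,x0);return r.x,np.abs(r.fun).max()
print(fit(np.array([[270.3,249.3],[309.3,269.7],[260.5,314.3]]),.004,[.46,.39,-.48]))
for z in(.082,.088): print(fit(np.array([[354.3,181.7],[401,175],[387.3,243.7]]),z,[.59,.19,.1]))
E
```

```text
[[ 0.9    0.437 -0.001]
 [ 0.437 -0.9    0.002]
 [ 0.    -0.002 -1.   ]]
cam in tool [ 0.08261171 -0.00020784 -0.07021346] axes(cols=cam x,y,z in tool)
 [[-0.001 -0.947 -0.322]
 [ 1.    -0.    -0.001]
 [ 0.    -0.322  0.947]] 392.4657126025458
(array([ 0.46369182,  0.38745865, -0.50831237]), np.float64(0.223622777935077))
(array([0.5910623 , 0.18771829, 0.10735796]), np.float64(0.1766921138591897))
(array([0.58989695, 0.18839638, 0.10730606]), np.float64(0.3238762919089595))
```

>>> drive_tool --rows '[[[0.036,-0.0315,0.001],0],[[0.036,-0.0315,0.001],0],[[0.036,-0.0315,0.001],0],[[0.036,-0.0315,0.001],0],[[0.036,-0.0315,0.001],0],[[0.036,-0.0315,0.001],0],[[0.036,-0.0315,0.001],0],[[0.036,-0.0315,0.001],0],[[0.036,-0.0315,0.001],0],[[0.036,-0.0315,0.001],0]]' --jaw 0

```text
t: 1.15
tool_pos: [0.4594, -0.1197, 0.2938]
tool_rot: [3.062, 0.703, 0.0]
contact_force: [0.3, -0.2, -0.1]
opening: 0.0856
grip_force: 0.0
```

>>> drive_tool --rows '[[[0.036,-0.0315,0.001],0],[[0.036,-0.0315,0.001],0],[[0.036,-0.0315,0.001],0],[[0.036,-0.0315,0.001],0],[[0.036,-0.0315,0.001],0],[[0.036,-0.0315,0.001],0],[[0.036,-0.0315,0.001],0],[[0,0,0],0],[[0,0,0],0]]'

```text
t: 2.05
tool_pos: [0.5895, 0.1876, 0.286]
tool_rot: [3.061, 0.707, -0.003]
contact_force: [-0.5, 0.2, 0.3]
opening: 0.0852
grip_force: 0.0
```

```bash
python3 - <<'E'
from h import *
snap('wrist','w1');o=ctrl.get_obs();print(o['tool_pos'],o['q'],o['contact_force'],np.abs(o['dq']).max(),o['t'])
E
```

```text
[0.58938901 0.18661648 0.28628029] [ 1.86466894e-01  4.86599910e-02  1.64666898e+00 -4.10165671e-04
  1.44752810e+00  1.30507047e+00] [-0.04017341  0.89259259 -0.04383213] 0.024214106247113856 2.1
```

View pics/w1.png

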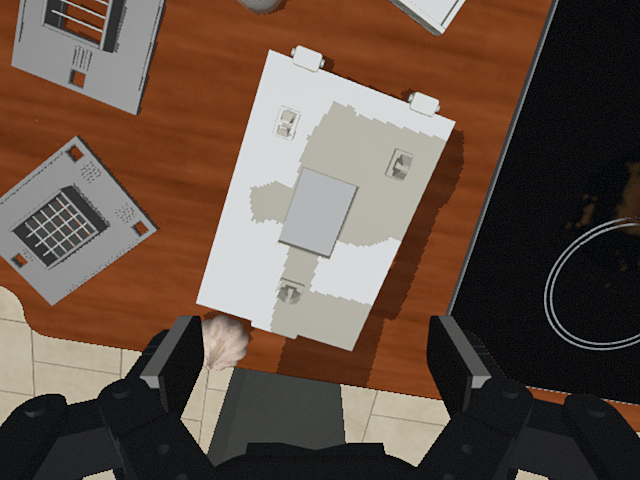

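The wrist view shows the dicer with posts near (287,124), (400,165) and (291,292). The insert's holes are at about (75,151), (141,229) and (19,260). Zooming in on the posts.

```bash
python3 - <<'E'
from h import *
w=ld('w1')['image']
z=lambda x,y:cv2.resize(w[y:y+40,x:x+50],(400,300),interpolation=cv2.INTER_CUBIC)
cv2.imwrite('pics/c1.png',np.vstack([np.hstack([z(263,104),z(376,145)]),np.hstack([z(266,272),cv2.resize(w[130:280,0:200],(400,300),interpolation=cv2.INTER_CUBIC)])]))
E
```

```text
(no output)
```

View pics/c1.png

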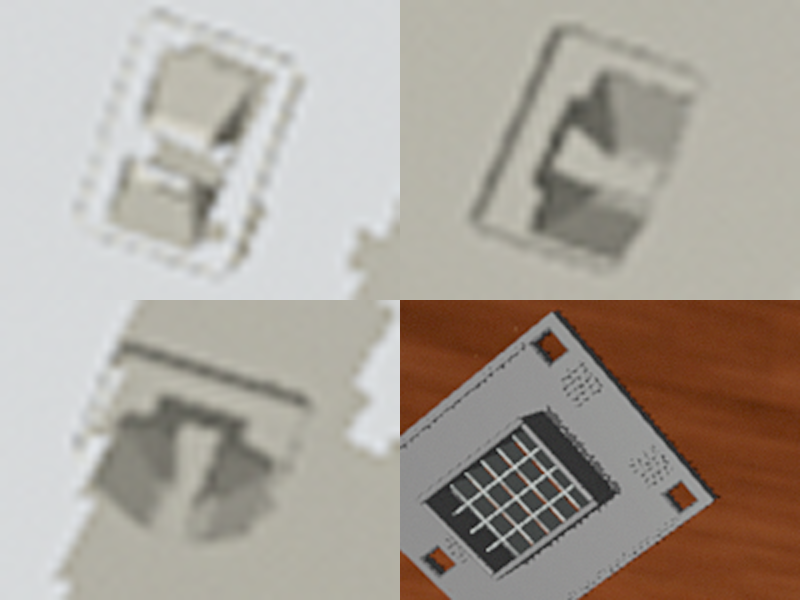

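```bash
cat >> h.py <<'E'
from scipy.optimize import least_squares
P=np.array([[58,42,0],[58,-42,0],[-60,0,0]])/1e3
def pts(p,z): return np.c_[p[0]+np.cos(p[2])*P[:,0]-np.sin(p[2])*P[:,1],p[1]+np.sin(p[2])*P[:,0]+np.cos(p[2])*P[:,1],np.full(3,z)]
def fit(obs,x0,z=None,off=0):
    f=lambda p:np.concatenate([(proj(d,pts(p,(p[3] if z is None else z)+o))-px).ravel() for d,px,o in obs])
    r=least_squares(f,x0);return r.x.round(4),r.fun.round(1)
E
python3 - <<'E'
from h import *
w,t,s=ld('w1'),ld('t0'),ld('s0')
hw=np.array([[74.5,153],[140.5,228.5],[19.5,260.5]]);ht=np.array([[270.3,249.3],[309.3,269.7],[260.5,314.3]])
print('ins w',*fit([(w,hw,0)],[.46,.39,-.5],.004));print('both',*fit([(w,hw,0),(t,ht,0)],[.46,.39,-.5],.004))
bw=np.array([[286.75,122.9],[399.75,164.9],[289.75,291.5]])
print('dicer w',*fit([(w,bw,0)],[.59,.19,.1,.074]))
for z in(.070,.074,.078):print(z,*fit([(w,bw,0)],[.59,.19,.1],z))
bt=np.array([[354.3,181.7],[401,175],[387.3,243.7]])
print('both',*fit([(w,bw,0),(t,bt,.009)],[.59,.19,.1,.074]))
E
```

```text
ins w [ 0.4631  0.3888 -0.5134] [ 0.2  0.4 -0.4 -0.3  0.2 -0.2]
both [ 0.4633  0.3886 -0.5124] [ 0.4  0.4 -0.2 -0.4  0.6 -0.2 -0.2  0.2 -0.7  0.2 -0.7  0.3]
dicer w [0.5916 0.1883 0.1106 0.0805] [-0.7  0.2  0.7  0.3  0.  -0.6]
0.07 [0.5901 0.1872 0.1102] [ 0.9  2.3 -2.   0.9  1.2 -4.4]
0.074 [0.5907 0.1876 0.1103] [ 0.3  1.5 -1.   0.7  0.8 -3. ]
0.078 [0.5913 0.188  0.1105] [-0.3  0.7  0.   0.5  0.3 -1.5]
both [0.5912 0.1882 0.11   0.0789] [-0.6  0.8  0.1  0.7  0.  -1.  -0.3 -0.9  0.2 -0.8  0.4 -0.5]
```

>>> drive_tool --rows '[[[-0.0046,-0.0469,0],0],[[-0.0046,-0.0469,0],0],[[-0.0046,-0.0469,0],0],[[-0.0046,-0.0469,0],0],[[-0.0046,-0.0469,0],0],[[0,0,0.01],-0.128],[[0,0,0.01],-0.128],[[0,0,0.01],-0.128],[[0,0,0.01],-0.128],[[0,0,0.01],-0.128]]'

```text
t: 3.1
tool_pos: [0.4669, 0.386, 0.2368]
tool_rot: [2.682, 1.635, 0.0]
contact_force: [0.1, -0.3, 0.4]
opening: 0.0855
grip_force: 0.0
```

>>> drive_tool --rows '[[[0,0,0.01],-0.128],[[0,0,0.01],-0.128],[[0,0,0.01],-0.128],[[0,0,0.01],-0.128],[[0,0,0.01],-0.128],[[0,0,0.01],-0.128],[[0,0,0.01],-0.128],[[0,0,0.01],-0.128],[[0,0,0.01],-0.128],[[0,0,0.01],-0.128]]'

```text
t: 4.1
tool_pos: [0.467, 0.3859, 0.1369]
tool_rot: [1.175, 2.913, 0.0]
contact_force: [-0.7, 0.9, -0.1]
opening: 0.0852
grip_force: 0.0
```

>>> drive_tool --rows '[[[0,0,0.01],-0.128],[[0,0,0.01],-0.128],[[0,0,0],0],[[0,0,0],0]]' --jaw 0.3

```text
t: 4.5
tool_pos: [0.4669, 0.3866, 0.1172]
tool_rot: [0.805, 3.037, -0.0]
contact_force: [-0.2, 0.1, 0.9]
opening: 0.0596
grip_force: 0.0
```

```bash
python3 - <<'E'
from h import *
from scipy.spatial.transform import Rotation as Ro
snap('wrist','w2');o=ctrl.get_obs();T=Ro.from_rotvec(o['tool_rot']).as_matrix();print(o['tool_pos'],np.arctan2(T[1,0],T[0,0]),T[:,2],o['q'],o['opening'],ctrl.finger_overhang,o['t'])
e=np.array([.4659,.3871])-o['tool_pos'][:2];print((T.T[:2,:2]@e).round(4))
E
```

```text
[0.46711333 0.38695854 0.11767263] 2.6243048173318004 [ 7.99843049e-04  4.45730774e-04 -9.99999581e-01] [ 5.69207635e-01  1.91928637e-01  1.79101356e+00 -6.07443894e-05
  1.15773649e+00 -4.84276683e-01] 0.05980259882193442 0.0726 4.55
[ 0.0011 -0.0005]
```

View pics/w2.png

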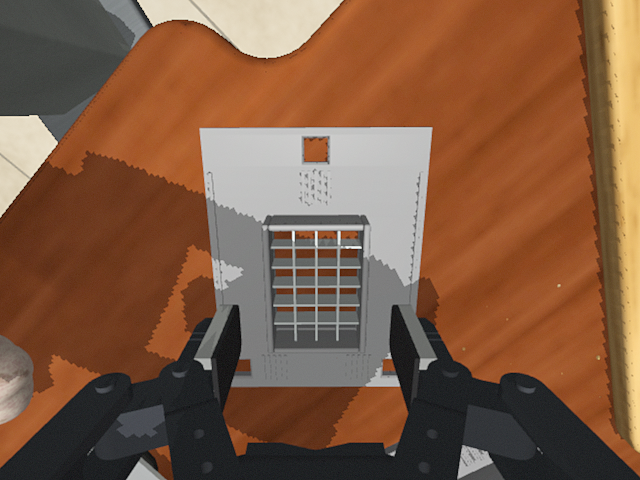

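The fingers straddle the collar squarely, with hole2 at (316,150) lying along tool +x. Descend and grip.

>>> drive_tool --rows '[[[0.001,-0.0005,0.01],0.005],[[0,0,0.01],0],[[0,0,0.01],0],[[0,0,0.01],0],[[0,0,0],0],[[0,0,0],0]]'

```text
t: 5.15
tool_pos: [0.4652, 0.3876, 0.0762]
tool_rot: [-0.806, -3.036, 0.001]
contact_force: [-0.6, 0.0, 0.4]
opening: 0.0597
grip_force: 0.0
```

>>> drive_tool --rows '[[[0,0,0],0],[[0,0,0],0],[[0,0,0],0],[[0,0,0],0],[[0,0,0],0],[[0,0,0],0]]' --jaw 1 --grip_force 40

```text
t: 5.75
tool_pos: [0.4658, 0.3879, 0.0775]
tool_rot: [0.806, 3.036, 0.001]
contact_force: [0.8, -0.4, 2.0]
opening: 0.0467
grip_force: 44.0
```

>>> drive_tool --rows '[[[0,0,-0.02],0],[[0,0,-0.03],0],[[0,0,-0.03],0],[[0,0,-0.03],0],[[0,0,-0.03],0],[[-0.035,-0.0184,0],0],[[-0.035,-0.0184,0],0],[[-0.035,-0.0184,0],0],[[-0.035,-0.0184,0],0],[[-0.035,-0.0184,0],0]]'

```text
t: 6.75
tool_pos: [0.5719, 0.2195, 0.216]
tool_rot: [-0.805, -3.035, 0.001]
contact_force: [0.9, 0.7, -1.3]
opening: 0.0468
grip_force: 43.6
```

>>> drive_tool --rows '[[[-0.035,-0.0184,0],-0.1245],[[0,0,0.01],-0.1245],[[0,0,0.01],-0.1245],[[0,0,0.01],-0.1245],[[0,0,0],-0.1245],[[0,0,0],0],[[0,0,0],0]]'

```text
t: 7.45
tool_pos: [0.5928, 0.1876, 0.1865]
tool_rot: [0.159, -3.137, 0.0]
contact_force: [-0.7, -0.1, -0.8]
opening: 0.0471
grip_force: 43.6
```

```bash
cat >> h.py <<'E'
from scipy.spatial.transform import Rotation as Ro
def st():
    o=ctrl.get_obs();T=Ro.from_rotvec(o['tool_rot']).as_matrix()
    print('pos',o['tool_pos'].round(4) if hasattr(o['tool_pos'],'round') else o['tool_pos'],'th',np.arctan2(T[1,0],T[0,0])%6.2832,'tz',T[:,2].round(4),'F',np.round(o['contact_force'],1),'op',o['opening'],'t',o['t']);return o,T
E
python3 - <<'E'
from h import *
snap('wrist','w3');snap('scene','s3');o,T=st()
e=np.array([.5944,.1885])-o['tool_pos'][:2];print((T.T[:2,:2]@e).round(4))
E
```

```text
pos [0.5931 0.1877 0.187 ] th 3.2436498778355447 tz [ 1.e-04  0.e+00 -1.e+00] F [ 0.8  0.1 -1.1] op 0.04733570848949129 t 7.55
[-0.0014  0.0006]
```

View pics/w3.png

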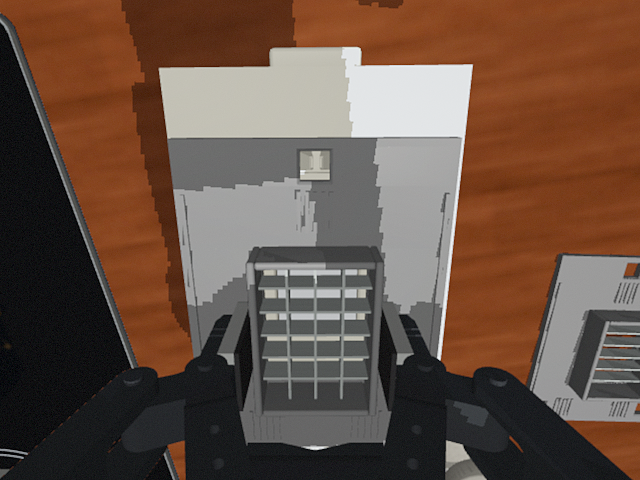

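```bash
python3 - <<'E'
from h import *
d=ld('w3');o,T=st()
z=o['tool_pos'][2]-.0775+.005
for n,p in dict(hole2=(315,165.5),endL=(169,138),endR=(461,138)).items():
    print(n,(T.T@(ray(d,p,z)-o['tool_pos'])).round(4))
seat=np.array([.5914,.1882]);p2=seat+.06*-np.array([np.cos(.11),np.sin(.11)])
print('predicted px post2 boss/tip',proj(d,[[*p2,.079],[*p2,.097]]).round(1),'post2 in tool',(T.T@(np.r_[p2,.09]-o['tool_pos'])).round(4))
im=cv2.resize(d['image'][140:190,280:350],(560,400),interpolation=cv2.INTER_CUBIC);s=cv2.resize(ld('s3')['image'][120:220,250:420],(595,350))
cv2.imwrite('pics/c3.png',im)
E
```

```text
pos [0.5931 0.1877 0.187 ] th 3.2436498778355447 tz [ 1.e-04  0.e+00 -1.e+00] F [ 0.8  0.1 -1.1] op 0.04733570848949129 t 7.55
hole2 [0.0629 0.0001 0.0725]
endL [ 0.0726 -0.0513  0.0725]
endR [0.0725 0.0515 0.0725]
predicted px post2 boss/tip [[315.2 157.1]
 [315.2 162.5]] post2 in tool [0.0616 0.0002 0.097 ]
```

View pics/c3.png

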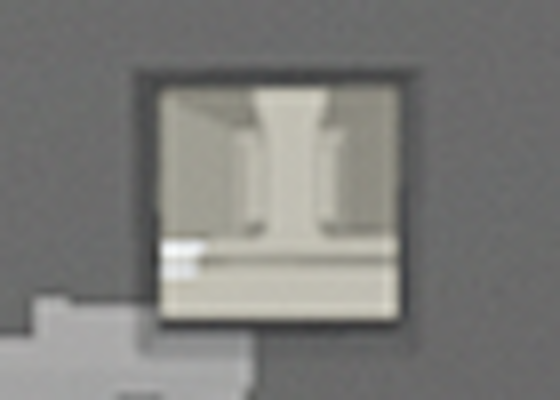

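The post tip shows at (316,163) inside the hole's outline, within about 1 mm of prediction, and the grasp is square. Correct and lower.

>>> drive_tool --rows '[[[-0.0014,0.0009,0],-0.008],[[0,0,0.004],0],[[0,0,0.004],0],[[0,0,0.003],0],[[0,0,0.002],0],[[0,0,0],0],[[0,0,0],0]]'

```text
t: 8.25
tool_pos: [0.5944, 0.1887, 0.1738]
tool_rot: [0.175, -3.137, -0.0]
contact_force: [-0.0, -1.0, -2.1]
opening: 0.0471
grip_force: 43.6
```

```bash
python3 - <<'E'
from h import *
o,T=st()
e=np.array([.5944,.1885])-o['tool_pos'][:2];print((T.T[:2,:2]@e).round(4))
E
```

```text
pos [0.5944 0.1887 0.1738] th 3.2532541972938147 tz [-2.e-04  0.e+00 -1.e+00] F [-0.  -1.  -2.1] op 0.04706972020537586 t 8.25
[-0.     -0.0002]
```

>>> drive_tool --rows '[[[0,0,0.001],0],[[0,0,0.001],0],[[0,0,0],0],[[0,0,0],0]]'

```text
t: 8.65
tool_pos: [0.5944, 0.1887, 0.1719]
tool_rot: [0.175, -3.137, -0.0]
contact_force: [-0.3, -0.2, -1.5]
opening: 0.0471
grip_force: 43.6
```

>>> drive_tool --rows '[[[0,0,0.001],0],[[0,0,0.001],0],[[0,0,0],0],[[0,0,0],0]]'

```text
t: 9.05
tool_pos: [0.5943, 0.1887, 0.1698]
tool_rot: [0.175, -3.136, 0.0]
contact_force: [0.2, 0.2, -1.9]
opening: 0.0472
grip_force: 43.6
```

>>> drive_tool --rows '[[[0,0,0.001],0],[[0,0,0.001],0],[[0,0,0],0],[[0,0,0],0]]'

```text
t: 9.45
tool_pos: [0.5942, 0.1887, 0.1679]
tool_rot: [0.175, -3.136, -0.0]
contact_force: [-1.4, 0.6, -0.6]
opening: 0.0468
grip_force: 43.8
```

>>> drive_tool --rows '[[[0,0,0.001],0],[[0,0,0],0],[[0,0,0],0]]'

```text
t: 9.75
tool_pos: [0.5944, 0.1888, 0.1673]
tool_rot: [0.175, -3.137, -0.0]
contact_force: [-3.2, 1.3, 2.7]
opening: 0.0468
grip_force: 44.1
```

>>> drive_tool --rows '[[[0.0006,0.0002,0],0],[[0,0,0],0],[[0,0,0],0]]'

```text
t: 10.05
tool_pos: [0.594, 0.1889, 0.1672]
tool_rot: [-0.175, 3.136, 0.0]
contact_force: [-1.4, 0.7, 2.9]
opening: 0.0471
grip_force: 44.0
```

>>> drive_tool --rows '[[[0,0,0],0],[[0,0,0],0],[[0,0,0],0],[[0,0,0],0],[[0,0,0],0]]' --jaw 0.3

```text
t: 10.55
tool_pos: [0.5938, 0.1888, 0.1668]
tool_rot: [-0.175, 3.137, -0.0]
contact_force: [0.5, 0.0, 0.1]
opening: 0.0599
grip_force: 0.0
```

>>> drive_tool --rows '[[[0,0,-0.02],0],[[0,0,-0.02],0],[[0,0,-0.02],0],[[0,0,-0.02],0],[[0,0,0],0],[[0,0,0],0]]'

```text
t: 11.15
tool_pos: [0.5939, 0.1888, 0.2469]
tool_rot: [-0.175, 3.136, 0.0]
contact_force: [0.1, 0.4, -0.6]
opening: 0.0596
grip_force: 0.0
```

```bash
python3 - <<'E'
from h import *
d=snap('wrist','w4');s=snap('scene','s4');o,T=st()
a=d['image'];b=cv2.resize(s['image'][130:230,250:420],(595,350),interpolation=cv2.INTER_CUBIC)
c=np.zeros((590,800,3),np.uint8);c[:240,:640//2]=cv2.resize(a,(320,240));c[240:,:595]=b
h2=cv2.resize(a[60:240,100:540],(480,196));c[:196,320:]=h2
cv2.imwrite('pics/c4.png',c)
E
```

```text
pos [0.5931 0.1887 0.2451] th 3.253303561607181 tz [-2.5e-03 -5.0e-04 -1.0e+00] F [-0.5  0.3 -0.5] op 0.059972472313146674 t 11.25
```

View pics/c4.png

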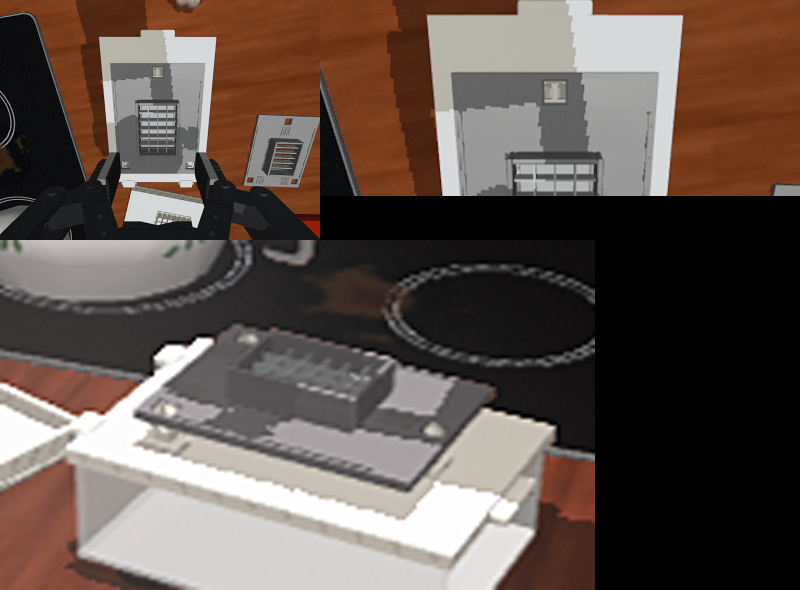

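All three tips show through their holes and the frame lies level on the tapers. Now close the fingers and press, starting with hole2.

>>> drive_tool --rows '[[[0.046,0,0],0],[[0,0,0.015],0],[[0,0,0.015],0],[[0,0,0.015],0],[[0,0,0.01],0],[[0,0,0.005],0],[[0,0,0.005],0],[[0,0,0.005],0],[[0,0,0],0],[[0,0,0],0]]' --jaw 1 --grip_force 60

```text
t: 12.25
tool_pos: [0.5483, 0.1838, 0.1773]
tool_rot: [-0.175, 3.136, 0.0]
contact_force: [-0.6, -0.8, -0.3]
opening: 0.0002
grip_force: 0.0
```

```bash
cat >> h.py <<'E'
def ins():  # tool tip in insert coordinates
    o,T=st();y=.1105;c=np.array([.5911,.1884]);R=np.array([[np.cos(y),np.sin(y)],[-np.sin(y),np.cos(y)]])
    print('in insert mm',(1e3*R@(o['tool_pos']+.0726*T[:,2]-np.r_[c,0])[:2]).round(1),'tip z',(o['tool_pos']+.0726*T[:,2])[2].round(4));return o,T
E
python3 - <<'E'
from h import *
ins()
E
```

```text
pos [0.5483 0.1838 0.1773] th 3.2532770019384754 tz [ 6.e-04  1.e-04 -1.e+00] F [-0.6 -0.8 -0.3] op 0.0001805828675241269 t 12.25
in insert mm [-43.    0.1] tip z 0.1047
```

>>> drive_tool --rows '[[[0,0,0.004],0],[[0,0,0.004],0],[[0,0,0.001],0],[[0,0,0],0],[[0,0,0],0]]'

```text
t: 12.75
tool_pos: [0.5481, 0.1837, 0.1679]
tool_rot: [-0.175, 3.137, 0.0]
contact_force: [-0.9, -0.9, 0.5]
opening: -0.0002
grip_force: 0.0
```

>>> drive_tool --rows '[[[0,0,0.001],0],[[0,0,0],0],[[0,0,0],0]]'

```text
t: 13.05
tool_pos: [0.5482, 0.1838, 0.1671]
tool_rot: [-0.175, 3.136, 0.0]
contact_force: [0.3, -0.2, 0.8]
opening: -0.0005
grip_force: 0.4
```

>>> drive_tool --rows '[[[0,0,0.001],0],[[0,0,0],0],[[0,0,0],0]]'

```text
t: 13.35
tool_pos: [0.5483, 0.1838, 0.1664]
tool_rot: [-0.175, 3.136, 0.0]
contact_force: [0.0, 0.6, 3.8]
opening: -0.0001
grip_force: 1.8
```

>>> drive_tool --rows '[[[0,0,0.001],0],[[0,0,0],0],[[0,0,0],0]]'

```text
t: 13.65
tool_pos: [0.5484, 0.1838, 0.1655]
tool_rot: [-0.175, 3.136, 0.0]
contact_force: [-0.9, -0.5, 6.4]
opening: 0.0
grip_force: 2.6
```

>>> drive_tool --rows '[[[0,0,0.0008],0],[[0,0,0],0],[[0,0,0],0]]'

```text
t: 13.95
tool_pos: [0.5484, 0.1838, 0.165]
tool_rot: [-0.175, 3.136, 0.0]
contact_force: [-2.2, -0.5, 6.1]
opening: -0.0002
grip_force: 3.3
```

>>> drive_tool --rows '[[[0,0,0.0008],0],[[0,0,0],0],[[0,0,0],0]]'

```text
t: 14.25
tool_pos: [0.5481, 0.1837, 0.1631]
tool_rot: [-0.175, 3.136, 0.0]
contact_force: [0.2, 0.6, 1.8]
opening: 0.0004
grip_force: 0.9
```

>>> drive_tool --rows '[[[0,0,0.0008],0],[[0,0,0],0],[[0,0,0],0]]'

```text
t: 14.55
tool_pos: [0.5475, 0.1836, 0.1616]
tool_rot: [0.175, -3.135, 0.0]
contact_force: [0.2, 0.3, 0.5]
opening: -0.0002
grip_force: 0.0
```

Post2 clicked. Follow it down to the boss.

>>> drive_tool --rows '[[[0,0,0.0015],0],[[0,0,0.0015],0],[[0,0,0],0],[[0,0,0],0]]'

```text
t: 14.95
tool_pos: [0.5479, 0.1837, 0.1592]
tool_rot: [0.175, -3.136, 0.0]
contact_force: [-0.5, 0.2, -0.1]
opening: 0.0002
grip_force: 0.0
```

>>> drive_tool --rows '[[[0,0,0.001],0],[[0,0,0],0],[[0,0,0],0]]'

```text
t: 15.25
tool_pos: [0.5481, 0.1837, 0.1586]
tool_rot: [-0.175, 3.136, 0.0]
contact_force: [-0.3, 0.3, 0.8]
opening: -0.0001
grip_force: 0.3
```

>>> drive_tool --rows '[[[0,0,0.001],0],[[0,0,0],0],[[0,0,0],0]]'

```text
t: 15.55
tool_pos: [0.5483, 0.1838, 0.1584]
tool_rot: [-0.176, 3.136, 0.0]
contact_force: [-1.5, -1.6, 5.4]
opening: -0.0003
grip_force: 2.9
```

>>> drive_tool --rows '[[[0,0,-0.02],0],[[0,0,-0.02],0],[[-0.04,0.008,0],0],[[-0.04,0.008,0],0],[[-0.02,0.005,0],0],[[0,0,0.01],0],[[0,0,0.01],0],[[0,0,0.005],0],[[0,0,0],0],[[0,0,0],0]]'

```text
t: 16.55
tool_pos: [0.6443, 0.2155, 0.1721]
tool_rot: [0.175, -3.136, 0.0]
contact_force: [0.5, 0.3, -0.5]
opening: -0.0001
grip_force: 0.0
```

```bash
python3 - <<'E'
from h import *
ins()
E
```

```text
pos [0.6443 0.2155 0.1721] th 3.2532720393191026 tz [-9.e-04 -2.e-04 -1.e+00] F [ 0.5  0.3 -0.5] op -9.332355326499809e-05 t 16.55
in insert mm [55.8 21.1] tip z 0.0995
```

>>> drive_tool --rows '[[[-0.001,0,0.002],0],[[0,0,0.002],0],[[0,0,0],0],[[0,0,0],0]]'

```text
t: 16.95
tool_pos: [0.6461, 0.2158, 0.1686]
tool_rot: [-0.175, 3.137, -0.0]
contact_force: [-0.2, -0.2, 0.6]
opening: 0.0
grip_force: 0.0
```

>>> drive_tool --rows '[[[0,0,0.0015],0],[[0,0,0],0],[[0,0,0],0]]'

```text
t: 17.25
tool_pos: [0.6464, 0.2159, 0.1675]
tool_rot: [-0.175, 3.136, 0.0]
contact_force: [-0.0, -0.1, 1.9]
opening: 0.0004
grip_force: 1.0
```

>>> drive_tool --rows '[[[0,0,0.001],0],[[0,0,0],0],[[0,0,0],0]]'

```text
t: 17.55
tool_pos: [0.6465, 0.2159, 0.1667]
tool_rot: [-0.175, 3.135, 0.0]
contact_force: [0.0, 0.1, 5.6]
opening: -0.0
grip_force: 2.5
```

>>> drive_tool --rows '[[[0,0,0.001],0],[[0,0,0],0],[[0,0,0],0]]'

```text
t: 17.85
tool_pos: [0.6466, 0.216, 0.1661]
tool_rot: [-0.175, 3.135, 0.0]
contact_force: [-1.5, -0.4, 6.0]
opening: 0.0
grip_force: 3.1
```

>>> drive_tool --rows '[[[0,0,0.0008],0],[[0,0,0],0],[[0,0,0],0]]'

```text
t: 18.15
tool_pos: [0.6467, 0.216, 0.1657]
tool_rot: [-0.175, 3.135, 0.0]
contact_force: [-1.2, 0.7, 7.6]
opening: 0.0
grip_force: 3.8
```

>>> drive_tool --rows '[[[0,0,0.0008],0],[[0,0,0],0],[[0,0,0],0]]'

```text
t: 18.45
tool_pos: [0.6464, 0.216, 0.1636]
tool_rot: [-0.175, 3.135, 0.001]
contact_force: [0.9, 0.7, 3.0]
opening: -0.0002
grip_force: 1.0
```

>>> drive_tool --rows '[[[0,0,0.0008],0],[[0,0,0],0],[[0,0,0],0]]'

```text
t: 18.75
tool_pos: [0.6458, 0.2157, 0.162]
tool_rot: [0.175, -3.136, 0.0]
contact_force: [1.4, -0.8, 1.9]
opening: -0.0
grip_force: 0.6
```

Post0 clicked; follow down.

>>> drive_tool --rows '[[[0,0,0.0015],0],[[0,0,0],0],[[0,0,0],0]]'

```text
t: 19.05
tool_pos: [0.6455, 0.2157, 0.1601]
tool_rot: [0.175, -3.135, 0.001]
contact_force: [1.0, -0.1, -1.1]
opening: -0.0005
grip_force: 0.0
```

>>> drive_tool --rows '[[[0,0,0.001],0],[[0,0,0],0],[[0,0,0],0]]'

```text
t: 19.35
tool_pos: [0.6459, 0.2158, 0.1598]
tool_rot: [0.175, -3.136, 0.0]
contact_force: [-1.2, -1.2, 0.4]
opening: 0.0002
grip_force: 0.2
```

>>> drive_tool --rows '[[[0,0,0.001],0],[[0,0,0],0],[[0,0,0],0]]'

```text
t: 19.65
tool_pos: [0.6461, 0.2159, 0.1594]
tool_rot: [0.175, -3.137, -0.0]
contact_force: [-2.1, -0.1, 2.8]
opening: -0.0002
grip_force: 1.7
```

>>> drive_tool --rows '[[[0,0,-0.01],0],[[0,0,-0.007],0],[[0,-0.022,0],0],[[0,-0.02,0],0],[[0,0,0.004],0],[[0,0,0.002],0],[[0,0,0],0],[[0,0,0],0]]'

```text
t: 20.45
tool_pos: [0.6506, 0.1745, 0.1698]
tool_rot: [0.176, -3.136, -0.0]
contact_force: [1.1, -0.4, -0.5]
opening: 0.0
grip_force: 0.0
```

```bash
python3 - <<'E'
from h import *
ins()
E
```

```text
pos [0.6506 0.1745 0.1698] th 3.2537941830563004 tz [-6.e-04  1.e-04 -1.e+00] F [ 1.1 -0.4 -0.5] op 2.0985308554384323e-07 t 20.45
in insert mm [ 57.5 -20.3] tip z 0.0972
```

>>> drive_tool --rows '[[[0,0,0.002],0],[[0,0,0],0],[[0,0,0],0]]'

```text
t: 20.75
tool_pos: [0.6507, 0.1744, 0.168]
tool_rot: [0.176, -3.137, -0.0]
contact_force: [0.3, 0.0, 0.4]
opening: -0.0003
grip_force: 0.0
```

>>> drive_tool --rows '[[[0,0,0.0015],0],[[0,0,0],0],[[0,0,0],0]]'

```text
t: 21.05
tool_pos: [0.6507, 0.1741, 0.1665]
tool_rot: [0.175, -3.137, 0.0]
contact_force: [0.5, 0.3, -0.5]
opening: 0.0003
grip_force: 0.0
```

>>> drive_tool --rows '[[[0,0,0.001],0],[[0,0,0],0],[[0,0,0],0]]'

```text
t: 21.35
tool_pos: [0.6508, 0.1741, 0.1655]
tool_rot: [0.175, -3.137, -0.0]
contact_force: [-0.4, -0.4, -0.9]
opening: -0.0006
grip_force: 0.0
```

>>> drive_tool --rows '[[[0,0,0.001],0],[[0,0,0],0],[[0,0,0],0]]'

```text
t: 21.65
tool_pos: [0.6507, 0.1741, 0.1645]
tool_rot: [0.175, -3.137, 0.0]
contact_force: [-0.6, -0.1, -0.1]
opening: 0.0002
grip_force: 0.0
```

>>> drive_tool --rows '[[[0,0,0.001],0],[[0,0,0],0],[[0,0,0],0]]'

```text
t: 21.95
tool_pos: [0.6509, 0.1741, 0.1638]
tool_rot: [-0.175, 3.136, 0.0]
contact_force: [-1.0, 0.2, 0.4]
opening: 0.0002
grip_force: 0.3
```

>>> drive_tool --rows '[[[0,0,0.0008],0],[[0,0,0],0],[[0,0,0],0]]'

```text
t: 22.25
tool_pos: [0.651, 0.1742, 0.1633]
tool_rot: [-0.175, 3.136, 0.0]
contact_force: [-1.0, 0.8, 2.7]
opening: 0.0005
grip_force: 1.7
```

>>> drive_tool --rows '[[[0,0,0.0008],0],[[0,0,0],0],[[0,0,0],0]]'

```text
t: 22.55
tool_pos: [0.651, 0.1742, 0.1627]
tool_rot: [-0.175, 3.136, 0.0]
contact_force: [-0.3, 1.2, 5.4]
opening: 0.0001
grip_force: 2.6
```

>>> drive_tool --rows '[[[0,0,0.0008],0],[[0,0,0],0],[[0,0,0],0]]'

```text
t: 22.85
tool_pos: [0.6503, 0.174, 0.1601]
tool_rot: [0.175, -3.135, 0.0]
contact_force: [-1.1, -0.0, 0.6]
opening: 0.0002
grip_force: 0.0
```

>>> drive_tool --rows '[[[0,0,0.0008],0],[[0,0,0],0],[[0,0,0],0]]'

```text
t: 23.15
tool_pos: [0.6506, 0.1741, 0.16]
tool_rot: [0.175, -3.136, 0.0]
contact_force: [-1.4, -0.0, 0.6]
opening: 0.0001
grip_force: 0.0
```

>>> drive_tool --rows '[[[0,0,0.0008],0],[[0,0,0],0],[[0,0,0],0]]'

```text
t: 23.45
tool_pos: [0.6508, 0.1741, 0.1596]
tool_rot: [0.175, -3.137, 0.0]
contact_force: [0.2, -0.5, -0.1]
opening: -0.0003
grip_force: 0.0
```

Post1 clicked. Follow down until firm.

>>> drive_tool --rows '[[[0,0,0.0015],0],[[0,0,0],0],[[0,0,0],0]]'

```text
t: 23.75
tool_pos: [0.6507, 0.1741, 0.1579]
tool_rot: [0.175, -3.136, -0.0]
contact_force: [-0.5, 0.1, 0.2]
opening: 0.0002
grip_force: 0.0
```

>>> drive_tool --rows '[[[0,0,0.0015],0],[[0,0,0],0],[[0,0,0],0]]'

```text
t: 24.05
tool_pos: [0.6507, 0.1741, 0.1564]
tool_rot: [0.175, -3.136, 0.0]
contact_force: [-0.1, 0.6, 0.2]
opening: -0.0003
grip_force: 0.0
```

>>> drive_tool --rows '[[[0,0,0.001],0],[[0,0,0],0],[[0,0,0],0]]'

```text
t: 24.35
tool_pos: [0.6509, 0.1741, 0.1558]
tool_rot: [-0.175, 3.136, 0.0]
contact_force: [0.2, -0.4, 0.9]
opening: 0.0003
grip_force: 0.5
```

>>> drive_tool --rows '[[[0,0,0.001],0],[[0,0,0],0],[[0,0,0],0]]'

```text
t: 24.65
tool_pos: [0.6509, 0.1741, 0.1558]
tool_rot: [-0.175, 3.137, -0.0]
contact_force: [-2.3, 0.1, 5.6]
opening: 0.0002
grip_force: 2.6
```

Firm at 0.1558. Check holes 0 and 2 at the same level.

>>> drive_tool --rows '[[[0,0,-0.01],0],[[0,0,-0.004],0],[[0,0.022,0],0],[[0,0.02,0],0],[[0,0,0.006],0],[[0,0,0.003],0],[[0,0,0.002],0],[[0,0,0],0],[[0,0,0],0]]'

```text
t: 25.55
tool_pos: [0.6461, 0.2154, 0.1574]
tool_rot: [0.174, -3.136, 0.0]
contact_force: [-0.1, 0.4, 0.0]
opening: -0.0
grip_force: 0.0
```

>>> drive_tool --rows '[[[0,0,0.001],0],[[0,0,0],0],[[0,0,0],0]]'

```text
t: 25.85
tool_pos: [0.6462, 0.2157, 0.1567]
tool_rot: [-0.175, 3.137, 0.0]
contact_force: [0.4, 0.0, -0.1]
opening: -0.0
grip_force: 0.0
```

>>> drive_tool --rows '[[[0,0,0.001],0],[[0,0,0],0],[[0,0,0],0]]'

```text
t: 26.15
tool_pos: [0.6462, 0.2159, 0.1558]
tool_rot: [-0.175, 3.136, 0.0]
contact_force: [0.5, 0.8, 1.7]
opening: -0.0
grip_force: 0.4
```

>>> drive_tool --rows '[[[0,0,0.001],0],[[0,0,0],0],[[0,0,0],0]]'

```text
t: 26.45
tool_pos: [0.6463, 0.2159, 0.1558]
tool_rot: [-0.176, 3.136, -0.0]
contact_force: [-2.2, 0.0, 4.4]
opening: 0.0001
grip_force: 2.5
```

Same level. Now hole2.

>>> drive_tool --rows '[[[0,0,-0.02],0],[[0,0,-0.02],0],[[0.04,-0.008,0],0],[[0.04,-0.008,0],0],[[0.02,-0.005,0],0],[[0,0,0.018],0],[[0,0,0.015],0],[[0,0,0.004],0],[[0,0,0],0],[[0,0,0],0]]'

```text
t: 27.45
tool_pos: [0.5495, 0.1839, 0.1575]
tool_rot: [-0.175, 3.137, 0.0]
contact_force: [0.1, -0.0, 0.1]
opening: -0.0001
grip_force: 0.0
```

>>> drive_tool --rows '[[[0,0,0.001],0],[[0,0,0],0],[[0,0,0],0]]'

```text
t: 27.75
tool_pos: [0.5492, 0.1839, 0.1566]
tool_rot: [-0.175, 3.137, 0.0]
contact_force: [-0.2, 0.4, -0.1]
opening: 0.0002
grip_force: 0.0
```

>>> drive_tool --rows '[[[0,0,0.001],0],[[0,0,0],0],[[0,0,0],0]]'

```text
t: 28.05
tool_pos: [0.5492, 0.1839, 0.1558]
tool_rot: [-0.175, 3.136, 0.0]
contact_force: [0.1, 0.1, 0.2]
opening: -0.0
grip_force: 0.3
```

>>> drive_tool --rows '[[[0,0,0.001],0],[[0,0,0],0],[[0,0,0],0]]'

```text
t: 28.35
tool_pos: [0.5493, 0.1839, 0.1558]
tool_rot: [-0.175, 3.136, -0.0]
contact_force: [-2.1, -0.9, 5.7]
opening: 0.0001
grip_force: 2.9
```

All three are firm at 0.1558. Retract, look once and hand in.

>>> drive_tool --rows '[[[0,0,-0.02],0],[[0,0,-0.03],0],[[0,0,-0.03],0],[[0,0,-0.03],0],[[0,0,0],0],[[0,0,0],0]]'

```text
t: 28.95
tool_pos: [0.5493, 0.1839, 0.2652]
tool_rot: [-0.175, 3.135, 0.0]
contact_force: [-0.1, 0.1, -0.7]
opening: 0.0
grip_force: 0.0
```

```bash
python3 - <<'E'
from h import *
s=snap('scene','s5');cv2.imwrite('pics/c5.png',cv2.resize(s['image'][130:230,250:420],(765,450),interpolation=cv2.INTER_CUBIC))
E
```

```text
(no output)
```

View pics/c5.png

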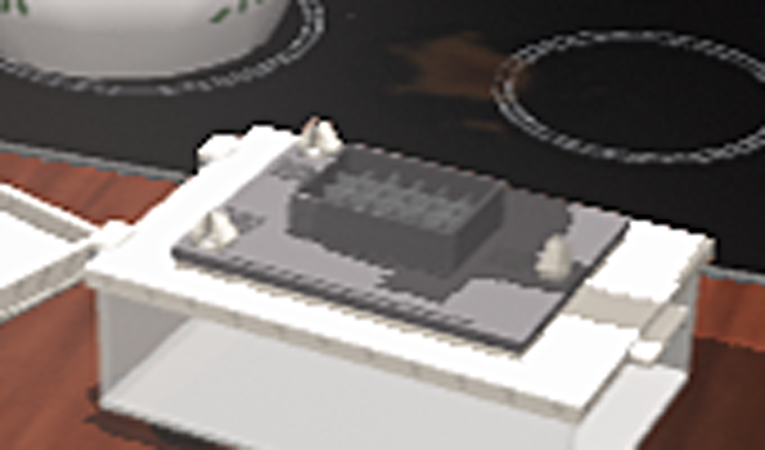

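The frame sits level and low, with all three barbed heads standing fully above the flange at crop pixels (320,135), (213,230) and (555,255).

```bash
python3 -c "
from station import ctrl
print(ctrl.finish_job())"
```

```text
the job is handed in; nothing more can be done
None
```

The dicing insert is fitted and handed in: all three posts clicked, re-pressing beside each hole met firm contact at the same height, no force reading went above 8 N, and it took about 29 s of the 72 s (no verdict was returned).

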